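Seat the proud sensor window retainer

ROBOT

A 7-joint arm with a two-finger parallel gripper is mounted at the origin on a cart in front of the work surface, level with it; the furniture and walls round the work are solid. World frame = base frame: x ahead of the robot, y to its left, z up, the work surface at z = 0. Lengths are in m, angles in rad, forces in N, time in s.
With the tool pointing down it reaches from about 0.4 to 0.85 m from the base axis. Payload 4.5 kg.
Tool frame: the origin (TCP) lies midway between the tips of the shut fingers; the grasp point (between the pads) lies 19 mm behind it; z points along the fingers, y is the line along which they close (so a half turn about z gives the same grasp; the last joint's range is limited). The gripper opens to 85 mm and grips with 20 to 120 N. Pads are 22 mm wide; open, the fingers measure 114 mm over their backs; the gripper's body (76 mm by 85 mm) begins 54 mm behind the grasp point. The pads swing forward as they close: fully open they stand 13 mm farther back than shut.
Start: joints at [-1.201, 0.689, -0.195, 1.565, 0.157, 0.902, -0.215], TCP at [0.206, 0.59, 0.231] pointing down, gripper open.
Joint ranges: [-3.01, 3.01], [-0.46, 2.08], [-1.47, 1.51], [0.13, 2.56], [-1, 4.14], [0.04, 2.09], [-2.66, 2.66]. Speed limits (rad/s): [2.57, 2.57, 3.14, 3.14, 3.14, 3.14, 3.14].

INTERFACE

Orientations are given as a rotation vector (axis times angle).
In Python, from bench import state, eyes, manip gives the robot as it stands.
- The arm moves only by the tool carry_out, never from a script. Its argument "series" is a list that holds one entry, the list of rows, each a list of 7 numbers: the shift along the tool's x, y, z in cm, then the turn, a rotation vector about the tool's x, y, z in degrees, then the finger opening in cm, from 0 to 8.54. A call has 1 to 5 rows; each row is the pose to reach, as a shift and turn from the pose commanded when the call began, along the tool's axes at that moment; what a row does not reach only later rows make up. A row lasts 1/12 s, in which the tool goes at most 41.7 mm and 7.16 degrees, less where a joint would pass 70% of its speed; a pose out of reach is approached as far as the arm can. A call with a gripper value outside its range is refused whole. The fingers move at their own pace and stop on an object; "squeeze" is the grip in N (left out, the last holds). Time passes only in rows, so rows that repeat a pose let the fingers close. It gives the time, the measured TCP pose, the force, the opening and the grip force at its end, in the units of the state.
- state(): the state, without advancing time (a new reading comes with each control period).
- eyes.get_image(name): name is "scene" or "top"; returns (picture, depth): 480x640x3 uint8, red, green, blue; 480x640 float32, m along the optical axis (not along the pixel's ray), 0 where there is no reading.
- eyes.camera_info(name): a dict with "fx", "fy", "cx", "cy" (pixels), "R" (3x3) and "t" (3): a world point X has camera coordinates R X + t. Camera axes: x right, y down, z forward; pixel columns grow to the right and rows downward; lengths in m; the calibration is good to about 2 mm. A picture is of the moment at which its call begins. camera_info takes no time and is no camera call.
- manip.close_job(): hands the job in; it is judged then, once.
The state is a dict: "time": time; "joint_positions": joint angles; "joint_velocities": joint speeds; "tau": joint torques, N m; "tool_pos": TCP position; "eef_rot": TCP orientation; "contact_force": force on the tool from outside, world axes, zero at the start; "wrist_torque": the same for the moment, N m; "width": opening from 0.0 (shut) to 1.0 (fully open); "finger_force": force on a finger pad.
Only numpy, scipy, OpenCV 4.12 (cv2) and the standard library are available. Lean on these libraries where they do the work, as an engineer would, in place of code of your own. Each camera call takes 0.05 s, during which the arm holds its last target. There are 200 camera calls.

TASK

Two grey sensor heads stand on the bench; the orange window retainer of one of them still stands proud. Take the yellow-handled pusher by its handle and, holding it upright, press its black foot straight down on the orange retainer until it is clipped fully home against its stop; do not press the retainer with the bare fingers. Then stand the pusher upright on the green mat again and let it go.

Things in the scene. Friction and masses are not known exactly. Their poses are not given: they have to be found in the camera images.
- pusher: Hand pusher standing upright on the mat, loose, 0.25 kg, 95 mm tall, round about its z axis. From below: black rubber foot, 44 mm diameter, z 0 to 12 mm; steel neck, 25 mm diameter, to 40 mm; black collar, 44 mm diameter, z 40 to 46 mm; yellow round handle with thin black rings, 28 mm diameter, z 46 to 95 mm (grasp it here, from above, at any yaw). Origin: centre of the underside of the foot; z up along the handle.
- head: The grey sensor head with the orange retainer, fixed to the bench: square block 84 x 84 mm on a 96 x 84 mm foot plate, upper face 45 mm above the mat, a round recess 63 mm in diameter in its middle. Origin: centre of its underside at mat height; z up. A second head of the same shape, whose white retainer is already home, stands near it and needs nothing.
- retainer (a joint): How far the orange clip-in retainer has gone down into its recess, in m: 0 to 0.0015 as found (standing proud), 0.008 = home, against a firm stop. It slides straight down only. Its sprung clips grip the recess: it takes about 8 N to move it, all the way down, and it stays where it is left.
- retainer_top (a point): Centre of the flat top of the orange retainer, a disc of 60 mm diameter with a small dark window. It lies 53 to 54.5 mm above the mat as found (8 to 9.5 mm above the head's grey face) and 46.5 mm above the mat when home (1.5 mm above the face). The foot of the pusher may press anywhere near its middle.
There are look-alikes about, which are no part of the job. Leave any purple or red look-alike of the pusher alone.

How it is judged:
By the outcome, as a careful person would: the job done as asked, in the order asked, and still so for the second after the job is handed in, with the robot touching nothing.
It also fails if it takes over 51 s, if anything falls off the work surface, if the arm or the gripper's body presses on something with over 40 N, if the wrist force passes 120 N, or if a joint passes its speed limit or range.

## Working session

There is one attempt and no reset: what is moved stays moved. The work goes in short steps, Python scripts to look and compute and a tool call to move; the robot and the scene stay as the last step left them, time stands still between calls to the robot, and variables do not carry over. Pictures are saved under pics/ and viewed, at most 10 in all, crops included, and the job is handed in when it is done.

Besides the shell and the picture viewer there is one more tool, called after "Request:" by a JSON object that holds its "fn" and its "kwargs", one argument or row to a line. carry_out: Moves the arm, as the interface text tells. Its arguments: {"type":"object","properties":{"series":{"type":"array"},"squeeze":{"type":"number"}},"required":["series"]}

```bash
mkdir -p pics; cat > h.py <<'E'
import numpy as np, cv2
from bench import state, eyes, manip
def grab(n):
    im,d=eyes.get_image(n); np.savez(f'/tmp/{n}.npz',im=im,d=d); return im,d
def load(n):
    z=np.load(f'/tmp/{n}.npz'); return z['im'],z['d']
def cloud(n,d):
    c=eyes.camera_info(n); v,u=np.mgrid[:480,:640]
    P=np.dstack([(u-c['cx'])/c['fx']*d,(v-c['cy'])/c['fy']*d,d])
    return (P-np.array(c['t']))@np.array(c['R'])
E
python3 - <<'E'
from h import *
s=state();print(s)
for n in('scene','top'):
    im,d=grab(n); cv2.imwrite(f'pics/{n}0.png',im[:,:,::-1])
E
```

```text
{'time': 0.0, 'joint_positions': array([-1.20118213,  0.68996126, -0.1945275 ,  1.56636664,  0.15730119,
        0.90250509, -0.21514136]), 'joint_velocities': array([-0.00111252,  0.00014502, -0.00121969, -0.00068049, -0.00256429,
        0.00127071,  0.00060439]), 'tau': array([ 1.53200699e-04, -5.39604914e+01, -1.26661476e+00, -1.58547467e+01,
        9.05302906e-03,  9.55069409e-03,  4.62573297e-06]), 'tool_pos': array([0.20578621, 0.58945078, 0.23049256]), 'eef_rot': array([-5.24902245e-01, -3.09724888e+00,  2.88811550e-03]), 'contact_force': array([ 0.08748725, -0.13528713, -0.1271364 ]), 'wrist_torque': array([-0.00303094, -0.04764261,  0.00537104]), 'finger_force': 0.0, 'width': 0.9982796228821788}
```

View pics/top0.png

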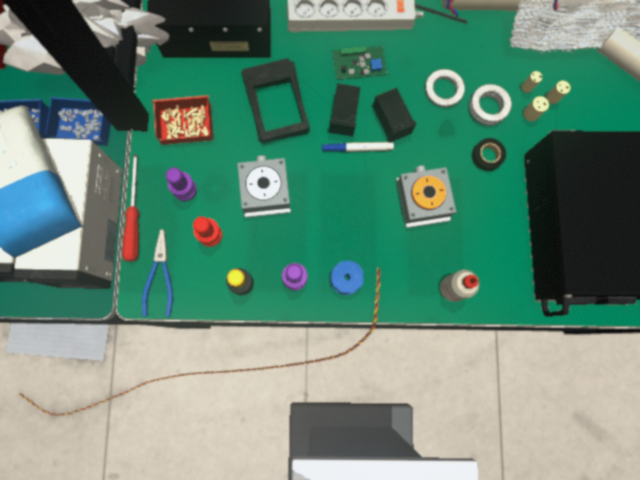

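View pics/scene0.png

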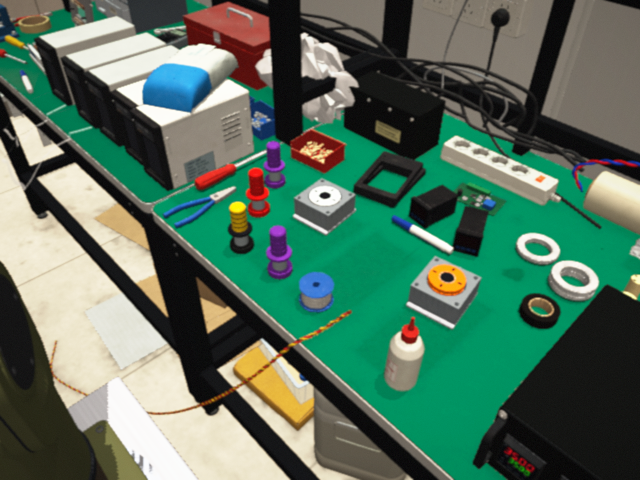

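Candidates for the pusher in the top view are yellow (238,280), purple (294,276), purple (180,184) and red (207,231). The yellow one fits the description: black foot and collar, thin black rings. The orange retainer is at (430,192) and the white one, already home, at (264,183).

```bash
python3 - <<'E'
from h import *
s=[]
for n,bx in(('top',{'y':(225,255,262,298),'o':(395,460,160,230)}),('scene',{'y':(222,258,195,255),'o':(405,485,250,330)})):
    im,d=load(n);P=cloud(n,d);hsv=cv2.cvtColor(im,cv2.COLOR_RGB2HSV)
    for k,(a,b,c,e) in bx.items():
        h=hsv[c:e,a:b];p=P[c:e,a:b]
        lo,hi=((22,35) if k=='y' else (8,22))
        m=(h[...,0]>=lo)&(h[...,0]<=hi)&(h[...,1]>150)&(h[...,2]>100)&(d[c:e,a:b]>0)
        q=p[m];print(n,k,len(q),'med',np.median(q,0).round(4),'zpct',np.percentile(q[:,2],[5,50,95]).round(4))
        top=q[q[:,2]>np.percentile(q[:,2],95)-.008]
        print('  top centre',((top.min(0)+top.max(0))/2).round(4),np.ptp(top,axis=0).round(4),len(top))
    # blob scan of all points z in 0.015..0.12 near yellow & head
    for lab,x0,r in(('mat',None,None),):
        g=(hsv[...,0]>60)&(hsv[...,0]<90)&(hsv[...,1]>150)&(d>0);print(n,'mat z',np.percentile(P[g][:,2],[10,50,90]).round(4))
    c=eyes.camera_info(n);print(n,'cam pos',(-np.array(c['R']).T@np.array(c['t'])).round(3))
im,d=load('top');P=cloud('top',d)
for u,v in((180,184),(207,231),(294,276),(347,277),(264,183),(460,285),(240,310),(125,230),(60,200)): print(u,v,P[v,u].round(3))
a=cv2.resize(im[215:320,180:330],None,fx=4,fy=4,interpolation=2)
im,_=load('scene');b=cv2.resize(im[180:300,200:300],None,fx=4,fy=4,interpolation=2)
cv2.imwrite('pics/crop1.png',b[:,:,::-1])
E
```

```text
top y 244 med [0.4447 0.2576 0.093 ] zpct [0.0828 0.093  0.0957]
  top centre [0.4462 0.2586 0.0926] [0.0264 0.0264 0.0087] 220
top o 655 med [ 0.6062 -0.0711  0.0519] zpct [0.0487 0.0519 0.0545]
  top centre [ 0.6088 -0.0724  0.0524] [0.0567 0.0567 0.0095] 634
top mat z [-0.0043 -0.002   0.0003]
top cam pos [0.346 0.146 0.974]
scene y 417 med [0.443  0.2486 0.0802] zpct [0.0501 0.0802 0.0968]
  top centre [0.4479 0.2555 0.094 ] [0.025  0.0262 0.0104] 153
scene o 793 med [ 0.6039 -0.0791  0.0548] zpct [0.0458 0.0548 0.0569]
  top centre [ 0.5439 -0.0869  0.0928] [0.1943 0.0826 0.0879] 685
scene mat z [-0.0007  0.001   0.0027]
scene cam pos [ 0.045 -0.374  0.682]
180 184 [0.607 0.362 0.074]
207 231 [0.524 0.31  0.082]
294 276 [0.449 0.162 0.093]
347 277 [ 0.46   0.068 -0.003]
264 183 [0.621 0.22  0.043]
460 285 [ 0.44  -0.113  0.087]
240 310 [ 0.398  0.259 -0.002]
125 230 [0.535 0.466 0.022]
60 200 [0.543 0.505 0.197]
```

View pics/crop1.png

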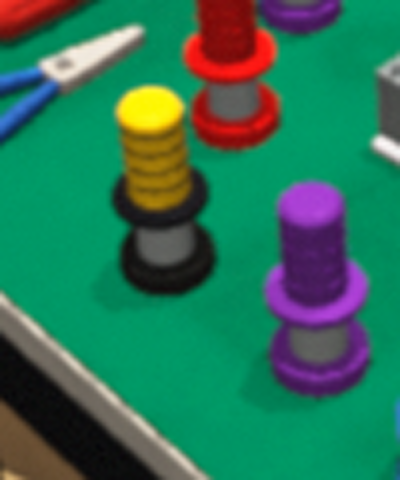

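The crop confirms the yellow handle with black collar and foot, upright, at about (0.446, 0.258). The red and purple pieces are separate look-alikes.

```bash
cat > go.py <<'E'
import sys; from h import *; from scipy.spatial.transform import Rotation as Ro
s=state();R=Ro.from_rotvec(s['eef_rot'])
t=np.array([float(a) for a in sys.argv[1:4]])
print('t',round(s['time'],2),'tcp',s['tool_pos'].round(4),'F',s['contact_force'].round(1),'w',round(s['width'],3),'ff',round(s['finger_force'],1))
print('axes',R.as_matrix().round(3).tolist()); print('shift cm',(R.inv().apply(t-s['tool_pos'])*100).round(2))
down=Ro.from_matrix(np.c_[(lambda x:[x[0]/np.hypot(*x[:2]),x[1]/np.hypot(*x[:2]),0])(R.as_matrix()[:,0]),[0,0,0],[0,0,-1]]+np.c_[[0,0,0],np.cross([0,0,-1],(lambda x:[x[0]/np.hypot(*x[:2]),x[1]/np.hypot(*x[:2]),0])(R.as_matrix()[:,0])),[0,0,0]]) 
print('uprighting turn deg',np.degrees((R.inv()*down).as_rotvec()).round(2))
E
python3 go.py .4465 .2575 .19
```

```text
t 0.1 tcp [0.2058 0.5895 0.2305] F [-0.3 -1.2  0.3] w 0.998 ff 0.0
axes [[-0.944, 0.329, -0.0], [0.329, 0.944, -0.002], [-0.0, -0.002, -1.0]]
shift cm [-33.66 -23.41   4.1 ]
uprighting turn deg [-0.1   0.01 -0.  ]
```

Request:
{"fn": "carry_out", "kwargs": {
  "series": [
    [[-3.3,-2.3,0.4,0,0,0,8.5],[-6.6,-4.6,0.8,0,0,0,8.5],[-9.9,-6.9,1.2,0,0,0,8.5],[-13.2,-9.2,1.6,0,0,0,8.5],[-16.5,-11.5,2,0,0,0,8.5]]
  ],
  "squeeze": 60
}}

```text
time: 0.52
tool_pos: [0.3244, 0.4253, 0.2109]
eef_rot: [-0.524, -3.097, 0.001]
contact_force: [0.8, -0.0, 0.9]
width: 0.995
finger_force: 0.0
```

Request:
{"fn": "carry_out", "kwargs": {
  "series": [
    [[-3.3,-2.3,0.4,0,0,0,8.5],[-6.6,-4.6,0.8,0,0,0,8.5],[-9.9,-6.9,1.2,0,0,0,8.5],[-13.2,-9.2,1.6,0,0,0,8.5],[-17.1,-11.9,2,0,0,0,8.5]]
  ]
}}

```text
time: 0.93
tool_pos: [0.443, 0.2616, 0.1914]
eef_rot: [-0.524, -3.097, 0.0]
contact_force: [0.6, 0.3, -0.8]
width: 0.997
finger_force: 0.0
```

Request:
{"fn": "carry_out", "kwargs": {
  "series": [
    [[0,0,0,0,0,0,8.5],[0,0,0,0,0,0,8.5],[0,0,0,0,0,0,8.5]]
  ]
}}

```text
time: 1.18
tool_pos: [0.4423, 0.2635, 0.1916]
eef_rot: [-0.526, -3.097, -0.001]
contact_force: [-0.0, 0.2, -1.0]
width: 0.998
finger_force: 0.0
```

```bash
python3 go.py .4465 .2575 .055
```

```text
t 1.18 tcp [0.4423 0.2635 0.1916] F [-0.   0.2 -1. ] w 0.998 ff 0.0
axes [[-0.944, 0.33, -0.001], [0.33, 0.944, 0.001], [0.001, 0.0, -1.0]]
shift cm [-0.6  -0.43 13.66]
uprighting turn deg [ 0.02 -0.05 -0.  ]
```

Request:
{"fn": "carry_out", "kwargs": {
  "series": [
    [[-0.6,-0.4,2,0,0,0,8.5],[-0.6,-0.4,4,0,0,0,8.5],[-0.6,-0.4,6,0,0,0,8.5],[-0.6,-0.4,7,0,0,0,8.5],[-0.6,-0.4,7,0,0,0,8.5]]
  ]
}}

```text
time: 1.6
tool_pos: [0.4447, 0.2585, 0.1201]
eef_rot: [-0.519, -3.095, 0.003]
contact_force: [-0.2, -0.4, -0.5]
width: 0.994
finger_force: 0.0
```

```bash
python3 go.py .4465 .2575 .055; python3 - <<'E'
from h import *
im,d=grab('scene');a=cv2.resize(im[80:280,140:340],None,fx=3,fy=3,interpolation=2)
cv2.imwrite('pics/c2.png',a[:,:,::-1])
E
```

```text
t 1.6 tcp [0.4447 0.2585 0.1201] F [-0.2 -0.4 -0.5] w 0.994 ff 0.0
axes [[-0.945, 0.326, -0.004], [0.326, 0.945, -0.001], [0.003, -0.003, -1.0]]
shift cm [-0.22 -0.02  6.5 ]
uprighting turn deg [-0.15 -0.17  0.  ]
```

View pics/c2.png

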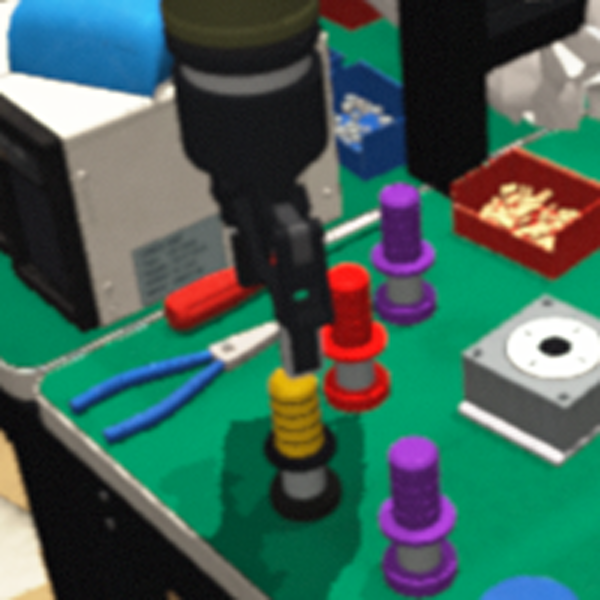

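The near finger at (305,330) stands in front of the yellow top at (295,380), so the gripper is centred over the handle. Next: descend and close.

Request:
{"fn": "carry_out", "kwargs": {
  "series": [
    [[-0.2,0,2,0,0,0,8.5],[-0.2,0,4,0,0,0,8.5],[-0.2,0,5.5,0,0,0,8.5],[-0.2,0,6.4,0,0,0,8.5],[-0.2,0,6.4,0,0,0,8.5]]
  ]
}}

```text
time: 2.07
tool_pos: [0.4483, 0.2574, 0.0572]
eef_rot: [-0.523, -3.097, 0.001]
contact_force: [-0.2, 0.5, 0.4]
width: 0.997
finger_force: 0.0
```

Request:
{"fn": "carry_out", "kwargs": {
  "series": [
    [[0,0,0,0,0,0,5],[0,0,0,0,0,0,4],[0,0,0,0,0,0,3],[0,0,0,0,0,0,2],[0,0,0,0,0,0,1]]
  ],
  "squeeze": 60
}}

```text
time: 2.48
tool_pos: [0.4494, 0.2573, 0.0586]
eef_rot: [0.525, 3.096, 0.002]
contact_force: [-0.1, 0.4, 7.4]
width: 0.311
finger_force: 58.7
```

Request:
{"fn": "carry_out", "kwargs": {
  "series": [
    [[0,0,0,0,0,0,0.5],[0,0,0,0,0,0,0.5],[0,0,0,0,0,0,0.5],[0,0,0,0,0,0,0.5],[0,0,0,0,0,0,0.5]]
  ]
}}

```text
time: 2.9
tool_pos: [0.4493, 0.2572, 0.0586]
eef_rot: [0.525, 3.096, 0.002]
contact_force: [0.2, -0.2, 5.0]
width: 0.315
finger_force: 58.8
```

```bash
python3 go.py .4465 .2575 .175
```

```text
t 2.9 tcp [0.4493 0.2572 0.0586] F [ 0.2 -0.2  5. ] w 0.315 ff 58.8
axes [[-0.944, 0.33, 0.001], [0.33, 0.944, 0.001], [-0.001, 0.001, -1.0]]
shift cm [  0.26  -0.05 -11.64]
uprighting turn deg [0.07 0.05 0.  ]
```

Request:
{"fn": "carry_out", "kwargs": {
  "series": [
    [[0,0,-1,0,0,0,0.5],[0,0,-3.5,0,0,0,0.5],[0,0,-6.5,0,0,0,0.5],[0,0,-9,0,0,0,0.5],[0,0,-11,0,0,0,0.5]]
  ]
}}

```text
time: 3.32
tool_pos: [0.4488, 0.2567, 0.1701]
eef_rot: [0.525, 3.097, 0.001]
contact_force: [0.0, 0.9, -3.0]
width: 0.31
finger_force: 59.5
```

Request:
{"fn": "carry_out", "kwargs": {
  "series": [
    [[0,0,-0.5,0,0,0,0.5],[0,0,-0.5,0,0,0,0.5]]
  ]
}}

```text
time: 3.48
tool_pos: [0.4495, 0.2571, 0.1742]
eef_rot: [0.525, 3.095, 0.003]
contact_force: [-0.3, -0.5, -3.0]
width: 0.316
finger_force: 59.6
```

```bash
python3 go.py .608 -.073 .175; python3 - <<'E'
from h import *
im,d=grab('scene');a=cv2.resize(im[80:280,140:340],None,fx=3,fy=3,interpolation=2)
cv2.imwrite('pics/c3.png',a[:,:,::-1])
E
```

```text
t 3.48 tcp [0.4495 0.2571 0.1742] F [-0.3 -0.5 -3. ] w 0.316 ff 59.6
axes [[-0.944, 0.33, 0.002], [0.33, 0.944, 0.002], [-0.002, 0.002, -1.0]]
shift cm [-25.86 -25.93  -0.09]
uprighting turn deg [0.14 0.1  0.  ]
```

View pics/c3.png

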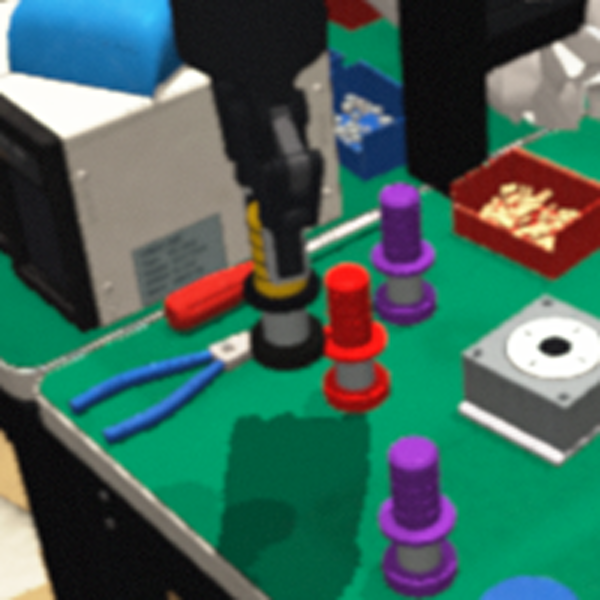

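The pusher is held upright, foot at (288,340) and collar at (282,288), and clear of the mat. Next: carry it to the orange retainer.

Request:
{"fn": "carry_out", "kwargs": {
  "series": [
    [[-1.6,-1.6,0,0,0,0,0.5],[-4.2,-4.2,0,0,0,0,0.5],[-6.8,-6.8,0,0,0,0,0.5],[-9.4,-9.4,0,0,0,0,0.5],[-12,-12,0,0,0,0,0.5]]
  ]
}}

```text
time: 3.95
tool_pos: [0.5217, 0.102, 0.1708]
eef_rot: [-0.523, -3.094, 0.003]
contact_force: [0.7, 0.2, -2.2]
width: 0.314
finger_force: 59.7
```

Request:
{"fn": "carry_out", "kwargs": {
  "series": [
    [[-2.6,-2.6,0,0,0,0,0.5],[-5.2,-5.2,0,0,0,0,0.5],[-7.8,-7.8,0,0,0,0,0.5],[-10.4,-10.4,0,0,0,0,0.5],[-12.5,-12.5,0,0,0,0,0.5]]
  ]
}}

```text
time: 4.37
tool_pos: [0.5988, -0.0591, 0.1703]
eef_rot: [-0.528, -3.093, 0.003]
contact_force: [0.5, -0.0, -1.6]
width: 0.313
finger_force: 59.7
```

Request:
{"fn": "carry_out", "kwargs": {
  "series": [
    [[-1.3,-1.3,0,0,0,0,0.5],[-1.3,-1.3,0,0,0,0,0.5],[-1.3,-1.3,0,0,0,0,0.5]]
  ]
}}

```text
time: 4.62
tool_pos: [0.6061, -0.0733, 0.1703]
eef_rot: [-0.529, -3.093, 0.001]
contact_force: [-0.5, 1.3, -2.9]
width: 0.314
finger_force: 59.6
```

```bash
python3 go.py .608 -.073 .125
```

```text
t 4.62 tcp [ 0.6061 -0.0733  0.1703] F [-0.5  1.3 -2.9] w 0.314 ff 59.6
axes [[-0.943, 0.332, -0.004], [0.332, 0.943, -0.0], [0.004, -0.001, -1.0]]
shift cm [-0.19  0.1   4.53]
uprighting turn deg [-0.08 -0.22  0.  ]
```

Request:
{"fn": "carry_out", "kwargs": {
  "series": [
    [[-0.1,0,1.5,0,-0.2,0,0.5],[-0.2,0.1,3,0,-0.2,0,0.5],[-0.2,0.1,4.4,0,-0.2,0,0.5],[-0.2,0.1,5,0,-0.2,0,0.5],[-0.2,0.1,5,0,-0.2,0,0.5]]
  ]
}}

```text
time: 5.03
tool_pos: [0.6073, -0.0696, 0.1204]
eef_rot: [-0.521, -3.096, 0.001]
contact_force: [0.1, -0.5, -2.9]
width: 0.313
finger_force: 59.7
```

```bash
python3 go.py .608 -.073 .105; python3 - <<'E'
from h import *
im,d=grab('scene');a=cv2.resize(im[170:350,350:550],None,fx=3,fy=3,interpolation=2)
cv2.imwrite('pics/c4.png',a[:,:,::-1])
E
```

```text
t 5.03 tcp [ 0.6073 -0.0696  0.1204] F [ 0.1 -0.5 -2.9] w 0.313 ff 59.7
axes [[-0.945, 0.327, -0.002], [0.327, 0.945, -0.0], [0.002, -0.001, -1.0]]
shift cm [-0.18 -0.29  1.54]
uprighting turn deg [-0.04 -0.12  0.  ]
```

View pics/c4.png

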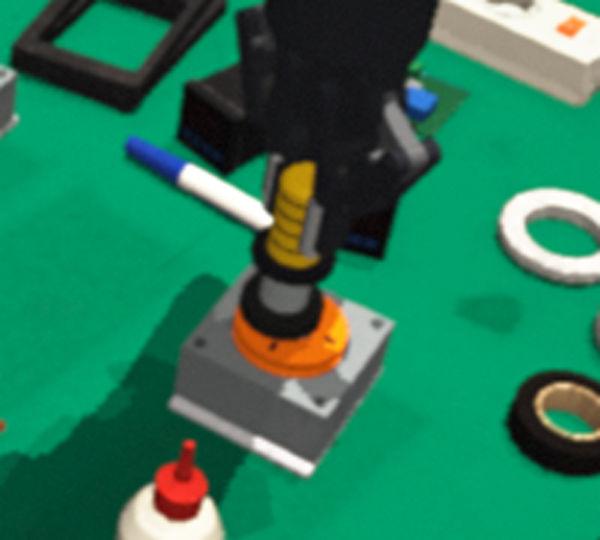

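```bash
python3 - <<'E'
from h import *
c=eyes.camera_info('scene');R=np.array(c['R']);t=np.array(c['t'])
def pr(X):
    p=R@np.array(X)+t; return np.array([c['fx']*p[0]/p[2]+c['cx'],c['fy']*p[1]/p[2]+c['cy']])
def ring(x,y,z,r): 
    q=np.array([pr((x+r*np.cos(a),y+r*np.sin(a),z)) for a in np.linspace(0,6.28,60)]);return q
im,d=load('scene');a=cv2.resize(im[210:310,410:490],None,fx=6,fy=6,interpolation=2)[:,:,::-1].copy()
def dr(q,col): cv2.polylines(a,[(((q-[410,210])+.5)*6).astype(np.int32)],True,col,1)
dr(ring(.608,-.073,.0535,.030),(255,0,255));x,y=.6073,-.0696
dr(ring(x,y,.0618,.022),(255,255,0));dr(ring(x,y,.0618+.043,.022),(255,255,0))
cv2.imwrite('pics/c5.png',a)
for dx,dy in((.01,0),(0,.01)): print(6*(pr((x+dx,y+dy,.06))-pr((x,y,.06))))
E
```

```text
[ 22.80956242 -18.31060491]
[-30.2254897  -19.67179355]
```

View pics/c5.png

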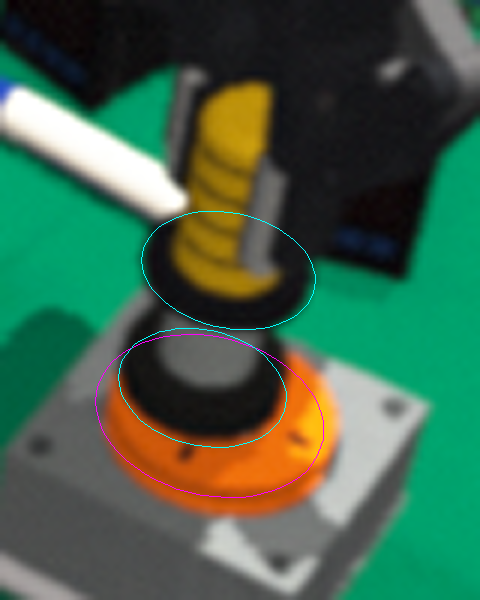

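The magenta ring shows the true retainer centre about 4 mm further toward -y, near (0.609, -0.076). The foot prediction fits. I'll correct sideways, then press in small steps.

Request:
{"fn": "carry_out", "kwargs": {
  "series": [
    [[-0.2,-0.3,0,0,-0.1,0,0.5],[-0.4,-0.55,0,0,-0.1,0,0.5],[-0.4,-0.55,0.2,0,-0.1,0,0.5],[-0.4,-0.55,0.4,0,-0.1,0,0.5],[-0.4,-0.55,0.5,0,-0.1,0,0.5]]
  ],
  "squeeze": 90
}}

```text
time: 5.5
tool_pos: [0.6116, -0.0782, 0.1179]
eef_rot: [0.525, 3.092, -0.001]
contact_force: [0.5, 1.0, -3.7]
width: 0.303
finger_force: 88.5
```

Request:
{"fn": "carry_out", "kwargs": {
  "series": [
    [[0,0,0.1,0,0,0,0.5],[0,0,0.2,0,0,0,0.5],[0,0,0.3,0,0,0,0.5],[0,0,0.4,0,0,0,0.5],[0,0,0.4,0,0,0,0.5]]
  ]
}}

```text
time: 5.92
tool_pos: [0.6115, -0.0779, 0.1135]
eef_rot: [0.524, 3.093, -0.001]
contact_force: [-0.1, -1.1, -3.0]
width: 0.307
finger_force: 88.5
```

```bash
python3 go.py .609 -.076 .105
```

```text
t 5.92 tcp [ 0.6115 -0.0779  0.1135] F [-0.1 -1.1 -3. ] w 0.307 ff 88.5
axes [[-0.944, 0.329, 0.005], [0.329, 0.944, -0.002], [-0.005, 0.0, -1.0]]
shift cm [0.3  0.09 0.85]
uprighting turn deg [0.   0.28 0.  ]
```

Request:
{"fn": "carry_out", "kwargs": {
  "series": [
    [[0.2,0.1,0,0,0.2,0,0.5],[0.2,0.1,0.1,0,0.2,0,0.5],[0.2,0.1,0.2,0,0.2,0,0.5],[0.2,0.1,0.3,0,0.2,0,0.5],[0.2,0.1,0.4,0,0.2,0,0.5]]
  ]
}}

```text
time: 6.33
tool_pos: [0.6103, -0.0761, 0.1104]
eef_rot: [0.524, 3.095, 0.0]
contact_force: [-1.6, 0.3, 4.7]
width: 0.304
finger_force: 89.3
```

Request:
{"fn": "carry_out", "kwargs": {
  "series": [
    [[0,0,0.1,0,0,0,0.5],[0,0,0.2,0,0,0,0.5],[0,0,0.3,0,0,0,0.5],[0,0,0.4,0,0,0,0.5],[0,0,0.4,0,0,0,0.5]]
  ]
}}

```text
time: 6.75
tool_pos: [0.6102, -0.0761, 0.1056]
eef_rot: [0.524, 3.096, 0.0]
contact_force: [-1.6, 1.3, 2.6]
width: 0.307
finger_force: 89.3
```

Request:
{"fn": "carry_out", "kwargs": {
  "series": [
    [[0,0,0.1,0,0,0,0.5],[0,0,0.2,0,0,0,0.5],[0,0,0.2,0,0,0,0.5]]
  ]
}}

```text
time: 7.0
tool_pos: [0.6104, -0.0761, 0.1051]
eef_rot: [0.524, 3.095, -0.0]
contact_force: [-3.8, 1.7, 13.3]
width: 0.303
finger_force: 90.7
```

Request:
{"fn": "carry_out", "kwargs": {
  "series": [
    [[0,0,0.1,0,0,0,0.5],[0,0,0.2,0,0,0,0.5],[0,0,0.2,0,0,0,0.5]]
  ]
}}

```text
time: 7.25
tool_pos: [0.6107, -0.0762, 0.105]
eef_rot: [0.524, 3.094, -0.001]
contact_force: [-6.5, 2.2, 26.3]
width: 0.305
finger_force: 92.2
```

A firm stop at TCP z 0.105 m, which puts the foot at about 46.5 mm, with force rising to 26 N: the retainer is home. Lift and look.

Request:
{"fn": "carry_out", "kwargs": {
  "series": [
    [[0,0,-0.5,0,0,0,0.5],[0,0,-2,0,0,0,0.5],[0,0,-4,0,0,0,0.5],[0,0,-6,0,0,0,0.5],[0,0,-7.3,0,0,0,0.5]]
  ]
}}

```text
time: 7.67
tool_pos: [0.6104, -0.0771, 0.1754]
eef_rot: [0.526, 3.095, -0.001]
contact_force: [-0.7, 0.6, -3.0]
width: 0.304
finger_force: 88.7
```

```bash
python3 go.py .4495 .2572 .175; python3 - <<'E'
from h import *
im,d=grab('scene');P=cloud('scene',d);a=cv2.resize(im[150:350,350:550],None,fx=3,fy=3,interpolation=2)
cv2.imwrite('pics/c6.png',a[:,:,::-1])
hsv=cv2.cvtColor(im,cv2.COLOR_RGB2HSV);c=np.s_[250:330,405:485]
h=hsv[c];m=(h[...,0]>7)&(h[...,0]<23)&(h[...,1]>150)&(h[...,2]>80);print(m.sum(),np.percentile(P[c][m][:,2],[10,50,80,90]))
z=P[c];f=(abs(z[...,0]-.609)<.04)&(abs(z[...,1]+.076)<.04)&(np.hypot(z[...,0]-.609,z[...,1]+.076)>.034)&(z[...,2]>.035);print(np.median(z[f][:,2]))
E
```

```text
t 7.67 tcp [ 0.6104 -0.0771  0.1754] F [-0.7  0.6 -3. ] w 0.304 ff 88.7
axes [[-0.944, 0.33, 0.003], [0.33, 0.944, -0.001], [-0.003, -0.0, -1.0]]
shift cm [26.23 26.24 -0.04]
uprighting turn deg [-0.01  0.16 -0.  ]
714 [0.04605194 0.04779492 0.04887301 0.04939663]
0.04612768630565863
```

View pics/c6.png

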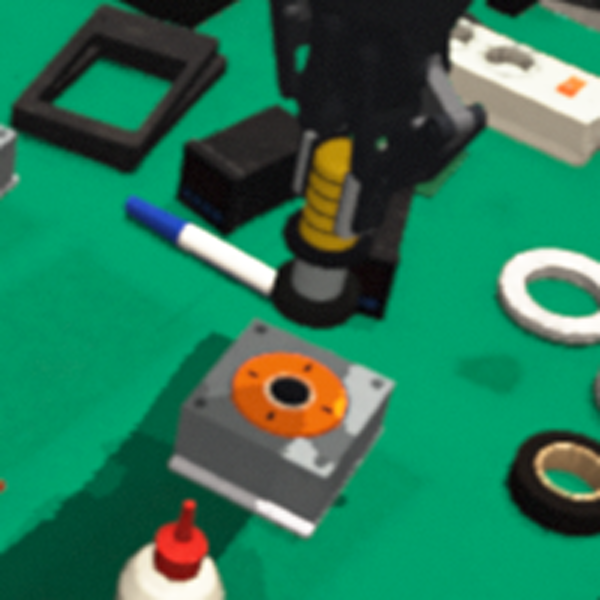

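The retainer at (290,393) lies nearly flush, 1.7 mm above the grey face, so it is home. The pusher is still upright. Next: return it to its old place.

Request:
{"fn": "carry_out", "kwargs": {
  "series": [
    [[1.6,1.6,0,0,0.1,0,0.5],[4.2,4.2,0,0,0.1,0,0.5],[6.8,6.8,0,0,0.1,0,0.5],[9.4,9.4,0,0,0.1,0,0.5],[12,12,0,0,0.1,0,0.5]]
  ]
}}

```text
time: 8.13
tool_pos: [0.5351, 0.0771, 0.1733]
eef_rot: [-0.527, -3.096, 0.001]
contact_force: [1.2, 1.0, -2.7]
width: 0.303
finger_force: 88.8
```

Request:
{"fn": "carry_out", "kwargs": {
  "series": [
    [[2.6,2.6,0,0,0,0,0.5],[5.2,5.2,0,0,0,0,0.5],[7.8,7.8,0,0,0,0,0.5],[10.4,10.4,0,0,0,0,0.5],[12.6,12.6,0,0,0,0,0.5]]
  ]
}}

```text
time: 8.55
tool_pos: [0.4572, 0.239, 0.1735]
eef_rot: [-0.522, -3.097, -0.0]
contact_force: [0.0, 0.5, -2.8]
width: 0.303
finger_force: 88.8
```

Request:
{"fn": "carry_out", "kwargs": {
  "series": [
    [[1.3,1.3,0,0,0,0,0.5],[1.6,1.6,0,0,0,0,0.5],[1.6,1.6,0,0,0,0,0.5],[1.6,1.6,0,0,0,0,0.5]]
  ]
}}

```text
time: 8.88
tool_pos: [0.4494, 0.2557, 0.1738]
eef_rot: [-0.527, -3.097, 0.003]
contact_force: [0.6, -0.6, -2.2]
width: 0.305
finger_force: 88.9
```

```bash
python3 go.py .4495 .2572 .0586
```

```text
t 8.88 tcp [0.4494 0.2557 0.1738] F [ 0.6 -0.6 -2.2] w 0.305 ff 88.9
axes [[-0.944, 0.331, -0.0], [0.331, 0.944, -0.002], [-0.0, -0.002, -1.0]]
shift cm [ 0.04  0.17 11.52]
uprighting turn deg [-0.12  0.01 -0.  ]
```

Request:
{"fn": "carry_out", "kwargs": {
  "series": [
    [[0,0.2,2.5,-0.1,0,0,0.5],[0,0.2,5,-0.1,0,0,0.5],[0,0.2,7.5,-0.1,0,0,0.5],[0,0.2,9.5,-0.1,0,0,0.5],[0,0.2,10.5,-0.1,0,0,0.5]]
  ]
}}

```text
time: 9.3
tool_pos: [0.4498, 0.2559, 0.0671]
eef_rot: [-0.53, -3.095, 0.004]
contact_force: [0.0, 0.4, -2.7]
width: 0.306
finger_force: 88.9
```

Request:
{"fn": "carry_out", "kwargs": {
  "series": [
    [[0,0,0,0,0,0,0.5],[0,0,0.2,0,0,0,0.5],[0,0,0.4,0,0,0,0.5],[0,0,0.6,0,0,0,0.5],[0,0,0.6,0,0,0,0.5]]
  ]
}}

```text
time: 9.72
tool_pos: [0.4502, 0.2594, 0.0642]
eef_rot: [0.525, 3.096, 0.004]
contact_force: [-0.2, -0.4, -1.8]
width: 0.303
finger_force: 88.9
```

Request:
{"fn": "carry_out", "kwargs": {
  "series": [
    [[0,0,0.1,0,0,0,0.5],[0,0,0.2,0,0,0,0.5],[0,0,0.3,0,0,0,0.5],[0,0,0.3,0,0,0,0.5]]
  ]
}}

```text
time: 10.05
tool_pos: [0.4495, 0.2593, 0.0606]
eef_rot: [0.525, 3.097, 0.003]
contact_force: [-0.6, -0.8, -3.0]
width: 0.304
finger_force: 88.9
```

Request:
{"fn": "carry_out", "kwargs": {
  "series": [
    [[0,0,0.1,0,0,0,0.5],[0,0,0.2,0,0,0,0.5],[0,0,0.2,0,0,0,0.5]]
  ]
}}

```text
time: 10.3
tool_pos: [0.4497, 0.2594, 0.0588]
eef_rot: [0.525, 3.097, 0.003]
contact_force: [-1.0, -0.9, 0.6]
width: 0.304
finger_force: 89.2
```

The foot is on the mat. Release gently.

Request:
{"fn": "carry_out", "kwargs": {
  "series": [
    [[0,0,0,0,0,0,2.8],[0,0,0,0,0,0,3.2],[0,0,0,0,0,0,3.8],[0,0,0,0,0,0,5],[0,0,0,0,0,0,6]]
  ],
  "squeeze": 20
}}

```text
time: 10.72
tool_pos: [0.4497, 0.2593, 0.0586]
eef_rot: [0.525, 3.097, 0.003]
contact_force: [-0.5, -0.1, -0.5]
width: 0.695
finger_force: 0.0
```

Request:
{"fn": "carry_out", "kwargs": {
  "series": [
    [[0,0,0,0,0,0,8.5],[0,0,0,0,0,0,8.5],[0,0,0,0,0,0,8.5],[0,0,0,0,0,0,8.5]]
  ]
}}

```text
time: 11.05
tool_pos: [0.4496, 0.2592, 0.0586]
eef_rot: [0.525, 3.097, 0.003]
contact_force: [-0.9, -1.0, -0.4]
width: 0.993
finger_force: 0.0
```

Request:
{"fn": "carry_out", "kwargs": {
  "series": [
    [[0,0,-1,0,0,0,8.5],[0,0,-3,0,0,0,8.5],[0,0,-6,0,0,0,8.5],[0,0,-9.5,0,0,0,8.5],[0,0,-13,0,0,0,8.5]]
  ]
}}

```text
time: 11.47
tool_pos: [0.4489, 0.2586, 0.1904]
eef_rot: [-0.524, -3.097, -0.002]
contact_force: [1.3, 0.8, -0.2]
width: 0.992
finger_force: 0.0
```

Request:
{"fn": "carry_out", "kwargs": {
  "series": [
    [[0,0,-1,0,0,0,8.5],[0,0,-1,0,0,0,8.5],[0,0,-1,0,0,0,8.5],[0,0,-1,0,0,0,8.5],[0,0,-1,0,0,0,8.5]]
  ]
}}

```text
time: 11.88
tool_pos: [0.4487, 0.2584, 0.1975]
eef_rot: [-0.525, -3.096, 0.0]
contact_force: [-0.3, -0.5, -0.5]
width: 0.995
finger_force: 0.0
```

```bash
python3 - <<'E'
from h import *
im,d=grab('scene');cv2.imwrite('pics/c7.png',im[:,:,::-1]);s=state();print(s['time'],s['tool_pos'],s['width'],s['contact_force'])
E
```

```text
11.9333 [0.44874836 0.25846839 0.19744022] 0.9957474212070349 [ 0.54298625 -0.18728605 -0.81299082]
```

View pics/c7.png

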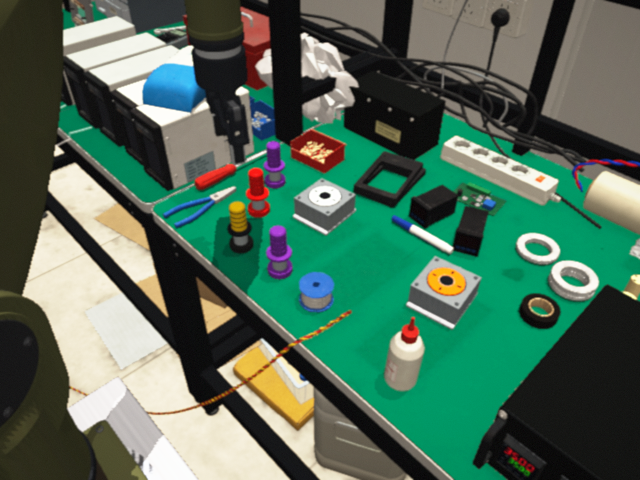

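The pusher stands upright at (238,228), the retainer at (446,281) is home, the look-alikes have not moved, and the gripper is clear.

```bash
python3 -c "
from bench import manip; print(manip.close_job())"
```

```text
the job is handed in; nothing more can be done
None
```

The orange retainer is pressed fully home with the pusher, which stands upright and released on the mat at its old place; the job was handed in at about 12 s.

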